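Push the shoe-care crate home and snap its toggle latch over

TASK

With the fingertips, push the pulled-out open crate all the way home against the back of the shoe rack; only then push the toggle lever beside it over past its centre so that it snaps across the front of the crate and stays there. Only push: do not lift the crate, and leave the lidded crate and the small things standing on it where they are.

Things in the scene. Friction and masses are not known exactly. Their poses are not given: they have to be found in the camera images.
- rack: Steel shoe rack, fixed, 280 (x) x 550 (y) mm, slatted deck 90 mm above the work surface. Origin: at z = 0, on its midline, 170 mm behind its front edge. x points from its open front to its back, y to its left, z up; yaw within 0.2 rad. Two bays, centred at y = +120 mm (left: the open crate) and y = -120 mm (right: the lidded crate), between 22 mm high guide strips with 5 mm of play on either side of a crate.
- crate: Open teal ventilated plastic crate in the left bay, loose, 0.4 to 0.9 kg with contents: 200 (x) x 190 (y) x 110 (z) mm, walls 5 mm. Origin: centre of its underside; x points to the rack's back. The top 36 mm of each wall is a solid band, good to push on; below are openings. It starts pulled 40 to 75 mm out to the front (towards the robot); sliding it takes 1 to 4 N.
- crate_front (a point): Point at the middle of the top edge of the open crate's front face, the face towards the robot. Fully home, the crate's back wall rests against the rack's back stop, an 80 mm high plate whose face is at x = +100 mm of the rack's frame: the crate's origin is then at x = 0, y = about +120, z = 90 mm there, and its front face at x = -100 mm.
- lever (a joint): Toggle lever on a post at the rack's left front corner, outside the left bay; hinge axis along the rack's x. Rad: 0 upright; start about -0.5, leaning left (+y), away from the crate: open; positive leans right (-y), across the crate's front: latched, stop at +0.5. An over-centre spring drives it from upright to the nearer stop. Leaving a stop takes 3 to 4 N at the ball, less near the centre.
- lever_tip (a point): Centre of the 22 mm black ball on the lever's 10 mm steel stem, 95 mm from the hinge axis. It swings in a plane 22 mm in front of the front face of a crate that is home; while the crate is still pulled out, the lever would strike the crate's side.
- lever_pivot (a point): Point on the lever's hinge axis, fixed to the rack at x = -122, y = +245, z = 130 mm of the rack's frame (40 mm above the deck). The post below it is 34 x 30 mm and reaches up to 139 mm above the work surface.
- crate2: Teal crate of the same size but closed with a flat lid (total height 116 mm), already home in the right bay. Loose, 2 kg; to be left alone. Origin: centre of its underside.
- jar: Frosted glass spice jar with a steel cap, 48 mm diameter, 76 mm tall, standing on the lidded crate; to be left alone. Origin: centre of its underside.
- ramekin: White ceramic ramekin, 74 mm across the rim, 42 mm tall, standing on the lidded crate; to be left alone. Origin: centre of its underside.
- hook: Small chrome hook, about 75 mm long and 6 mm thick, lying on the front of the lidded crate's lid; to be left alone. Origin: near its middle, on the lid.

How it is judged:
On the way, in this order (a step that is already met when the one before it is completed fails the run):
1. the open crate is home (origin within 8 mm of its home place along the rack) while the lever is still open (x of crate in the frame of rack above -0.008 m and angle between the x axis of crate and the x axis of rack, either way round below 0.06 rad and angle between crate's own z axis and vertical below 0.05 rad and z of crate in the frame of rack below 0.096 m and value of joint lever below -0.3 rad), for 0.2 s.
2. the lever has snapped over to its latched side, the crate still home (x of crate in the frame of rack above -0.008 m and angle between the x axis of crate and the x axis of rack, either way round below 0.06 rad and angle between crate's own z axis and vertical below 0.05 rad and z of crate in the frame of rack below 0.096 m and value of joint lever above 0.42 rad), for 0.2 s.
At the end, for the whole second after the job is handed in: The open crate stands flat in its bay within 8 mm of fully home and within 0.06 rad of square, at rest, and the lever rests on its latched side (above 0.42 rad) (all of step 2 and linear speed of crate below 0.01 m/s); the robot touches nothing.
It fails at once if the open crate is lifted (12 mm) or tipped (z of crate in the frame of rack above 0.102 m or angle between crate's own z axis and vertical above 0.12 rad).
It fails at once if the lever is thrown (past upright) before the crate is home (value of joint lever above 0.1 rad and x of crate in the frame of rack below -0.018 m).
It fails at once if the lidded crate, jar, ramekin or hook is moved more than 20 mm (distance of any of jar, ramekin, hook, crate2 from where it was at the start of the episode above 0.02 m).
It also fails if it takes over 40 s, if anything falls off the work surface, if the arm or the gripper's body presses on something with over 40 N, if the wrist force passes 120 N, or if a joint passes its speed limit or range.

ROBOT

A 6-joint arm with a two-finger parallel gripper is mounted at the origin on the work surface. World frame = base frame: x ahead of the robot, y to its left, z up, the work surface at z = 0. Lengths are in m, angles in rad, forces in N, time in s.
With the tool pointing down it reaches from about 0.425 to 1.125 m from the base axis. Payload 14.9 kg.
Tool frame: the origin (TCP) lies between the finger pads; the fingertips stand 19 mm ahead of it and the grasp point (between the pads) is the TCP; z points along the fingers, y is the direction in which the jaws open and shut (so a half turn about z gives the same grasp; the last joint's range is limited). The gripper opens to 91 mm and grips with 3 to 60 N. Pads are 32 mm wide; open, the fingers measure 118 mm over their backs; the gripper's body (76 mm by 178 mm) begins 60 mm behind the grasp point.
Start: joints at [1.082, 0.379, 1.734, -0, 1.028, -0.033], TCP at [0.308, 0.629, 0.233] pointing down, gripper open.
Joint ranges: [-2.77, 2.77], [-0.74, 2.19], [0, 2.66], [-1.06, 4.2], [0.31, 2.87], [-3.08, 3.08]. Speed limits (rad/s): [1.89, 1.89, 2.39, 3.14, 3.14, 3.14].

INTERFACE

Orientations are given as a unit quaternion [w, x, y, z].
In Python, from plant import robot, snapshot, camera_model, ticket gives the robot as it stands.
- The arm moves only by the tool arm_command, never from a script. Its argument "moves" is a list of rows, each a list of 2 entries, a list of its own where there are three numbers: the shift along the world's x, y, z in m, then the turn, a rotation vector about the world's x, y, z in degrees. A call has 1 to 8 rows; each row shifts and turns the pose as measured when the row begins; what a row does not reach is not made up. A row lasts 1/12 s, in which the tool goes at most 41.7 mm and 7.16 degrees, less where a joint would pass 70% of its speed; a pose out of reach is approached as far as the arm can. A call with a gripper value outside its range is refused whole. "grip" is the closure, from 0 (fully open) to 1 (shut), set as the call begins (left out, the last holds). The fingers move at their own pace and stop on an object; "squeeze" is the grip in N (left out, the last holds). Time passes only in rows, so rows that do not move let the fingers close. It gives the time, the measured TCP pose, the force and the opening at its end, in the units of the state.
- robot.read_state(): the state, without advancing time (a new reading comes with each control period).
- snapshot(name): name is "side" or "top"; returns the picture (384x512x3 uint8, red, green, blue); there is no depth.
- camera_model(name): a dict with "mtx" (3x3 intrinsics, pixels), "pose" (4x4, takes a point from camera to world coordinates). Camera axes: x right, y up, looking along -z (the intrinsics and any distortion apply to the point x, -y, -z); pixel columns grow to the right and rows downward; lengths in m; the calibration is good to about 2 mm. A picture is of the moment at which its call begins. camera_model takes no time and is no camera call.
- ticket.sign_off(): hands the job in, once; it reports no verdict.
The state is a dict: "t": time; "joint_pos": joint angles; "qd": joint speeds; "effort": joint torques, N m; "tcp_pos": TCP position; "ee_rot": TCP orientation; "wrist_force": force on the tool from outside, world axes, zero at the start; "wrist_torque": the same for the moment, N m; "opening": finger opening in m.
Only numpy, scipy, OpenCV 4.12 (cv2) and the standard library are available. Lean on these libraries where they do the work, as an engineer would, in place of code of your own. Each camera call takes 0.05 s, during which the arm holds its last target.

## Working session

There is one attempt and no reset: what is moved stays moved. The work goes in short steps, Python scripts to look and compute and a tool call to move; the robot and the scene stay as the last step left them, time stands still between calls to the robot, and variables do not carry over. Pictures are saved under pics/ and viewed, and the job is handed in when it is done.

Besides the shell and the picture viewer there is one more tool, called after "Request:" in YAML: its name, and indented under it one key for each argument. arm_command: Moves the arm, as the interface text tells. Its arguments: {"type":"object","properties":{"moves":{"type":"array"},"grip":{"type":"number"},"squeeze":{"type":"number"}},"required":["moves"]}

```bash
mkdir -p pics
python3 - <<'E'
from plant import robot, snapshot, camera_model
import cv2
for n in("side","top"):
    cv2.imwrite(f"pics/{n}0.png",cv2.resize(snapshot(n)[:,:,::-1],(800,600),interpolation=cv2.INTER_CUBIC))
    m=camera_model(n);print(n,{k:(v.round(4).tolist() if hasattr(v,'round') else v) for k,v in m.items()})
print(robot.read_state())
E
```

```text
side {'mtx': [[417.3483, 0.0, 258.3142], [0.0, 417.3483, 188.6868], [0.0, 0.0, 1.0]], 'pose': [[-0.9913, 0.0932, -0.0924, 0.531], [-0.1306, -0.7713, 0.6229, 0.4707], [-0.0132, 0.6296, 0.7768, 0.7607], [0.0, 0.0, 0.0, 1.0]]}
top {'mtx': [[368.7216, 0.0, 256.2025], [0.0, 368.7216, 194.7041], [0.0, 0.0, 1.0]], 'pose': [[0.0131, 0.9771, -0.2125, 0.4545], [-0.9999, 0.0117, -0.0076, -0.0424], [-0.0049, 0.2125, 0.9771, 0.8741], [0.0, 0.0, 0.0, 1.0]]}
{'t': 0.1, 'joint_pos': array([ 1.08170831e+00,  3.79336144e-01,  1.73474994e+00, -1.12296846e-06,
        1.02848429e+00, -3.32966095e-02]), 'qd': array([ 1.34485808e-03, -4.00252141e-04, -2.14831620e-03,  3.55287953e-04,
        4.51393294e-05,  1.05541727e-03]), 'effort': array([-8.68014286e-04, -7.65044618e+01, -4.35298097e+01,  6.51309779e-02,
        3.98321834e-02,  9.80027835e-06]), 'tcp_pos': array([0.30796046, 0.62822957, 0.23235415]), 'ee_rot': array([-1.25774227e-04,  2.25927829e-01,  9.74143920e-01, -4.72400034e-04]), 'wrist_force': array([-0.1153606 , -0.76649104, -0.42207424]), 'wrist_torque': array([-0.01737284, -0.01257689,  0.00361335]), 'opening': 0.09099617134072625}
```

View pics/side0.png

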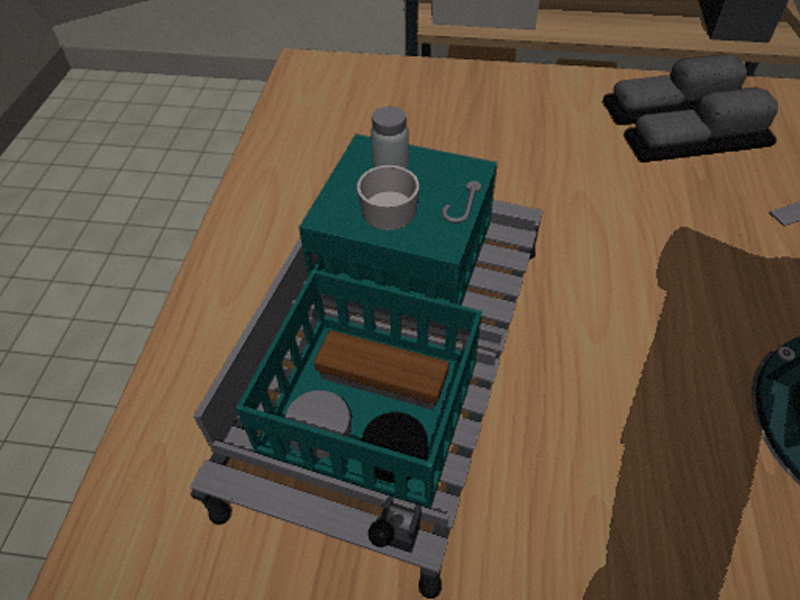

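View pics/top0.png

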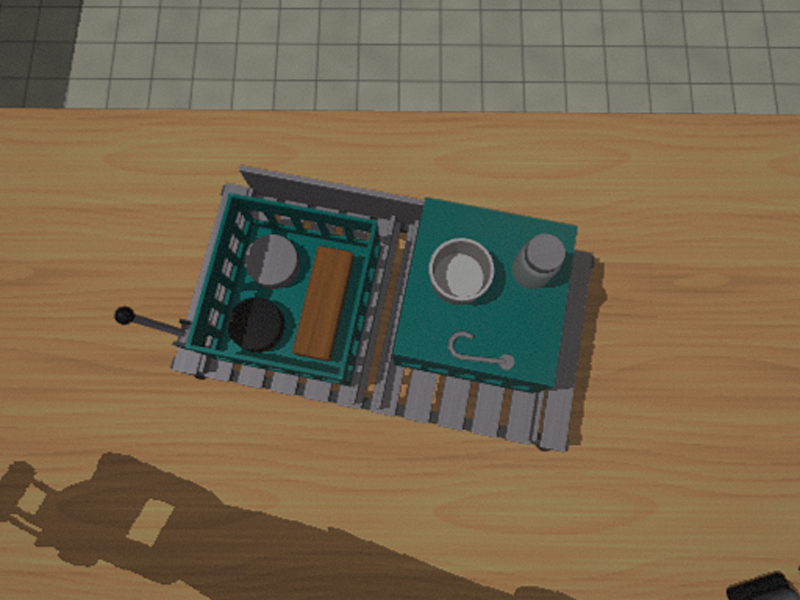

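The side view shows the lidded crate's lid corners near (357,135), (497,160), (463,263) and (303,227), and the lever ball at (380,532). The top view shows the ball at (124,316) and the open crate's rim from (230,195) to (350,383). Next I fit the poses.

```bash
cat > h.py <<'E'
import numpy as np, cv2
from plant import robot, snapshot, camera_model
from scipy.optimize import least_squares
def proj(n,P):
    m=camera_model(n);T=np.linalg.inv(np.array(m['pose']));P=np.atleast_2d(P)
    q=P@T[:3,:3].T+T[:3,3];q=q*[1,-1,-1];u=q@np.array(m['mtx']).T
    return (u[:,:2]/u[:,2:]+.5)*1.5625-.5
def rack2w(p,P):
    c,s=np.cos(p[2]),np.sin(p[2]);P=np.atleast_2d(P)
    return np.c_[p[0]+c*P[:,0]-s*P[:,1],p[1]+s*P[:,0]+c*P[:,1],P[:,2]]
def tri(a,b):
    f=lambda X:np.r_[proj('side',X)[0]-a,proj('top',X)[0]-b]
    r=least_squares(f,[.7,.2,.2]);return r.x,r.fun
E
cat > fit.py <<'E'
from h import *
lid=np.array([[.1,-.025,.206],[.1,-.215,.206],[-.1,-.215,.206],[-.1,-.025,.206]])
rim=np.array([[.1,.215,.2],[.1,.025,.2],[-.1,.025,.2],[-.1,.215,.2]])
lt=[(425,198),(577,226),(555,386),(394,360)]; ls=[(303,227),(357,135),(497,160),(463,263)]
rt=[(230,195),(378,219),(350,383),(188,349)]; rs=[(241,408),(315,268),(481,313),(432,503)]
def f(v):
    p=v[:3]; a=rack2w(p,lid); b=rack2w(p,rim+[v[3],v[4],0])
    return np.r_[proj('top',a)-lt,proj('side',a)-ls,proj('top',b)-rt,proj('side',b)-rs].ravel()
r=least_squares(f,[.7,0,-.1,-.05,0],loss='soft_l1',f_scale=3)
print(r.x.round(4));print(f(r.x).reshape(-1,2).round(1).tolist())
t,res=tri((380,532),(124,316));print('ball',t.round(4),res.round(1))
p=r.x[:3];np.save('rack.npy',r.x)
piv=rack2w(p,[-.122,.245,.13])[0];print('piv',piv,np.linalg.norm(t-piv))
for a in(-.5,.0,.5):print(a,rack2w(p,[-.122,.245-.095*np.sin(a),.13+.095*np.cos(a)])[0].round(4))
for q in ([-.1+r.x[3],.12,.2],[-.1,.12,.2]):print(rack2w(p,q)[0].round(4))
E
python3 fit.py
```

```text
[ 0.6394 -0.0222 -0.1772 -0.0366  0.0018]
[[-1.0, 1.1], [0.1, 0.4], [0.3, 2.6], [-1.0, -2.5], [-2.0, -0.6], [-1.0, -2.6], [1.9, -0.5], [-0.2, -0.3], [-1.5, -1.0], [-0.7, 1.9], [-6.6, -2.4], [-2.1, 1.0], [-3.1, -0.8], [-1.8, -0.6], [2.3, -5.3], [3.3, -38.4]]
ball [0.582  0.2867 0.213 ] [ 0.8  0.2  0.2 -1.2]
piv [0.56248142 0.24050566 0.13      ] 0.09697244580382669
-0.5 [0.5705 0.2853 0.2134]
0.0 [0.5625 0.2405 0.225 ]
0.5 [0.5545 0.1957 0.2134]
[0.526 0.12  0.2  ]
[0.5621 0.1136 0.2   ]
```

```bash
sed -i 's/(432,503)\]/(436,467)]/' fit.py; python3 fit.py
cat > ov.py <<'E'
from h import *
import sys
v=np.load('rack.npy');p=v[:3]
def box(x0,x1,y0,y1,z0,z1):
    c=np.array([[x,y,z] for x in(x0,x1) for y in(y0,y1) for z in(z0,z1)])
    return [(c[i],c[j]) for i in range(8) for j in range(i) if (c[i]!=c[j]).sum()==1]
def draw(tag,crop):
  for n in('side','top'):
    im=cv2.resize(snapshot(n)[:,:,::-1],(800,600),interpolation=cv2.INTER_CUBIC);im=cv2.convertScaleAbs(im,alpha=1.5)
    for b,c in ((box(-.17,.11,-.275,.275,.09,.09),(0,255,255)),(box(.1,.1,-.2,.215,.09,.17),(0,0,255)),(box(-.139,-.105,.23,.26,.09,.139),(255,0,255)),(box(-.1,.1,-.215,-.025,.09,.206),(255,0,0)),(box(-.1+v[3],.1+v[3],.025+v[4],.215+v[4],.09,.2),(255,255,0))):
      for A,B in b:
        q=proj(n,rack2w(p,[A,B])); cv2.line(im,*[tuple(int(k) for k in w.round()) for w in q],c,1)
    x0,y0,x1,y1=crop[n];cv2.imwrite(f'pics/{n}_{tag}.png',cv2.resize(im[y0:y1,x0:x1],(800,600)))
draw(sys.argv[1],{'side':(150,90,790,570),'top':(90,140,650,560)})
E
python3 ov.py a
```

```text
[ 0.639  -0.0221 -0.174  -0.0364  0.0012]
[[-1.3, 1.3], [-0.1, 0.1], [0.6, 2.4], [-0.8, -2.2], [-1.8, -0.3], [-1.3, -2.5], [1.7, -0.7], [0.1, -0.4], [-1.4, -0.3], [-0.5, 2.1], [-5.8, -2.1], [-1.5, 1.8], [-2.2, -0.9], [-1.5, -0.8], [2.7, -6.0], [0.5, -3.1]]
ball [0.582  0.2867 0.213 ] [ 0.8  0.2  0.2 -1.2]
piv [0.56126453 0.24034317 0.13      ] 0.09730150292753771
-0.5 [0.5691 0.2852 0.2134]
0.0 [0.5613 0.2403 0.225 ]
0.5 [0.5534 0.1955 0.2134]
[0.5255 0.1197 0.2   ]
[0.5613 0.1134 0.2   ]
```

View pics/side_a.png

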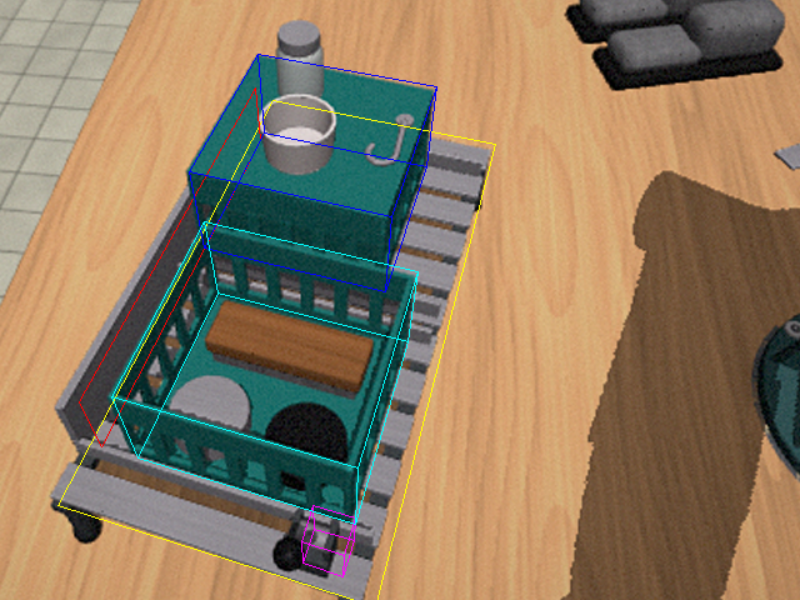

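View pics/top_a.png

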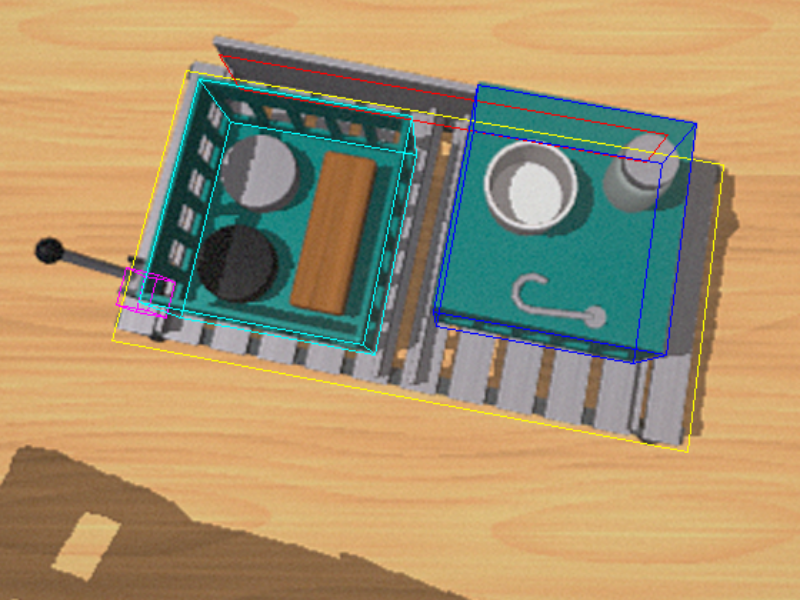

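Run:
```python
from h import *
im={n:cv2.convertScaleAbs(cv2.resize(snapshot(n)[:,:,::-1],(800,600),interpolation=cv2.INTER_CUBIC),alpha=1.6) for n in('side','top')}
# 4 crops 200x150 ->400x300 each
def cr(n,x,y):return cv2.resize(im[n][y:y+150,x:x+200],(400,300),interpolation=cv2.INTER_CUBIC)
cv2.imwrite('pics/z1.png',np.vstack([np.hstack([cr('top',100,300),cr('top',420,330)]),np.hstack([cr('top',200,120),cr('top',420,180)])]))
cv2.imwrite('pics/z2.png',np.vstack([np.hstack([cr('side',330,450),cr('side',400,160)]),np.hstack([cr('side',150,380),cr('side',230,220)])]))
```

```text
(no output)
```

View pics/z1.png

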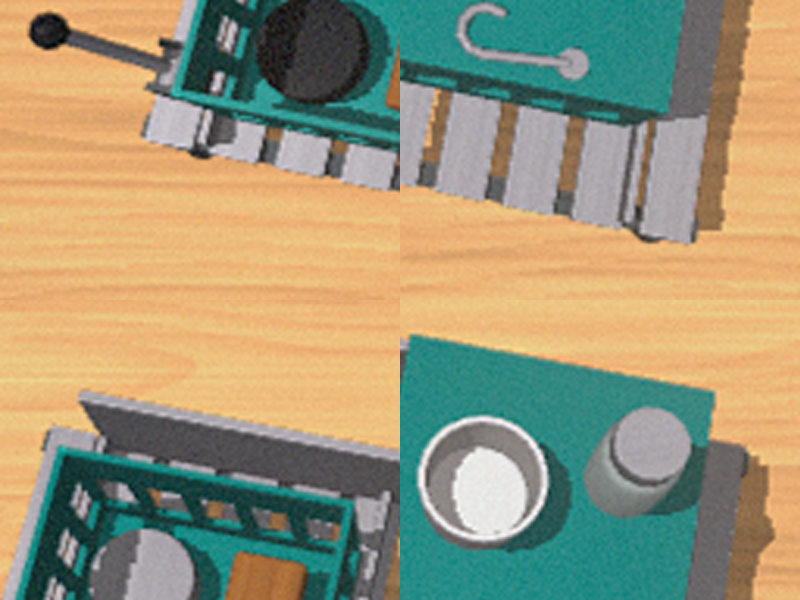

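View pics/z2.png

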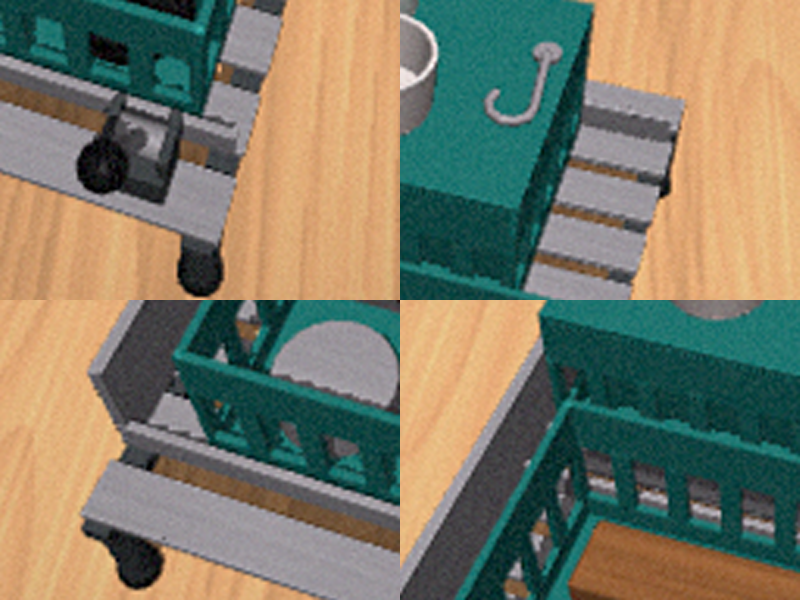

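Run:
```python
from h import *
A={'FL':((439,571),(171,369)),'BL':((191,488),(223,186)),'plateL':((197.5,417),(242,168)),'ball':((380,532),(124,316)),
'c2bl':((303,227),(425,198)),'c2br':((357,135),(577,226)),'c2fr':((497,160),(555,386)),'c2fl':((463,263),(394,360)),
'cbl':((241,408),(230,195)),'cbr':((315,268),(378,219)),'cfr':((481,313),(350,383)),'cfl':((436,467),(188,349))}
X={}
for k,(s,t) in A.items():
    x,r=tri(s,t);X[k]=x;print(k,x.round(4),r.round(1))
# rack fit from own features
mod={'FL':[-.17,.275,.09],'BL':[.11,.275,.09],'ball':[-.122,.245+.095*np.sin(.5),.13+.095*np.cos(.5)]}
def f(p):
    o=[]
    for k,m in mod.items():
        P=rack2w(p,m);o+=[proj('side',P)[0]-A[k][0],proj('top',P)[0]-A[k][1]]
    P=rack2w(p,[-.17,-.275,.09]);o+=[proj('top',P)[0]-(566.5,450)]
    return np.r_[tuple(o)]
r=least_squares(f,[.64,-.02,-.17]);p=r.x;print(p.round(4),r.fun.reshape(-1,2).round(1).tolist())
c,s=np.cos(p[2]),np.sin(p[2])
for k,x in X.items():
    d=x-[p[0],p[1],0];print(k,(np.array([c*d[0]+s*d[1],-s*d[0]+c*d[1],d[2]])*1000).round(0))
v=np.load('rack.npy');v[:3]=p;v[3]=-.045;np.save('rack2.npy',v)
```

```text
FL [0.5309 0.2756 0.0895] [-0.2 -0.1 -0.1  0.3]
BL [0.801  0.2251 0.0909] [ 1.1  0.4  0.1 -1.6]
plateL [0.7923 0.1771 0.163 ] [-0.3 -0.1 -0.   0.4]
ball [0.582  0.2867 0.213 ] [ 0.8  0.2  0.2 -1.2]
c2bl [ 0.7332 -0.0655  0.2049] [-1.4 -0.6 -0.1  1.6]
c2br [ 0.7006 -0.2525  0.2016] [-1.2 -0.5 -0.1  1.1]
c2fr [ 0.5058 -0.2162  0.205 ] [-0.3 -0.1 -0.   0.3]
c2fl [ 0.5351 -0.0305  0.2037] [ 1.   0.3  0.1 -1. ]
cbl [0.7385 0.179  0.1973] [-0.7 -0.3 -0.1  1. ]
cbr [ 0.7067 -0.0076  0.1993] [-1.7 -0.7 -0.1  2. ]
cfr [0.5098 0.022  0.1818] [ 1.1  0.3  0.2 -1.2]
cfl [0.5434 0.2151 0.1947] [-1.1 -0.3 -0.2  1.4]
[ 0.6465 -0.0234 -0.1867] [[-0.1, 2.8], [-2.3, 0.5], [-3.3, 1.4], [-0.3, -4.3], [2.8, -2.1], [1.6, -0.1], [3.5, 2.3]]
FL [-169.  272.   89.]
BL [106. 273.  91.]
plateL [106. 224. 163.]
ball [-121.  293.  213.]
c2bl [ 93. -25. 205.]
c2br [  96. -215.  202.]
c2fr [-103. -216.  205.]
c2fl [-108.  -28.  204.]
cbl [ 53. 216. 197.]
cbr [ 56.  27. 199.]
cfr [-143.   19.  182.]
cfl [-146.  215.  195.]
```

Measured in the rack's frame:
- The rack is at about (0.645, -0.023), yaw about -0.18.
- The open crate is pulled out 40–48 mm.
- The ball is at x = -121 mm, which matches the nominal value.

I'll keep the jaws open and aligned with the crate's front, so that two fingertips push it squarely.

Request:
arm_command:
  moves:
    - [[0.012,-0.036,0],[0,0,5.2]]
    - [[0.012,-0.036,0],[0,0,5.2]]
    - [[0.012,-0.036,0],[0,0,5.2]]
    - [[0.012,-0.036,0],[0,0,0]]
    - [[0.012,-0.036,0],[0,0,0]]
    - [[0.012,-0.036,0],[0,0,0]]
    - [[0.012,-0.036,0],[0,0,0]]
  grip: 0

```text
t: 0.88
tcp_pos: [0.3912, 0.3721, 0.2321]
ee_rot: [0.0, 0.081, 0.997, 0.001]
wrist_force: [1.5, -0.0, -0.4]
opening: 0.091
```

Request:
arm_command:
  moves:
    - [[0.012,-0.036,0],[0,0,-0.8]]
    - [[0.012,-0.036,0],[0,0,0]]
    - [[0.012,-0.036,0],[0,0,0]]
    - [[0.012,-0.036,0],[0,0,0]]
    - [[0.012,-0.036,0],[0,0,0]]
    - [[0.012,-0.036,-0.01],[0,0,0]]
    - [[0.006,-0.012,-0.02],[0,0,0]]
    - [[0,0,-0.015],[0,0,0]]

```text
t: 1.55
tcp_pos: [0.4738, 0.1279, 0.1907]
ee_rot: [0.005, 0.09, 0.996, 0.002]
wrist_force: [-0.8, 1.0, -0.9]
opening: 0.0914
```

Run:
```python
from h import *
for n in('side','top'):cv2.imwrite(f'pics/{n}_b.png',cv2.convertScaleAbs(cv2.resize(snapshot(n)[:,:,::-1],(800,600)),alpha=1.5))
s=robot.read_state();print(s['tcp_pos'],s['ee_rot'],s['wrist_force'])
```

```text
[0.47203758 0.12919568 0.18947446] [0.00303879 0.08942218 0.99598727 0.00194856] [ 0.20137195  0.30816781 -0.01323416]
```

View pics/side_b.png

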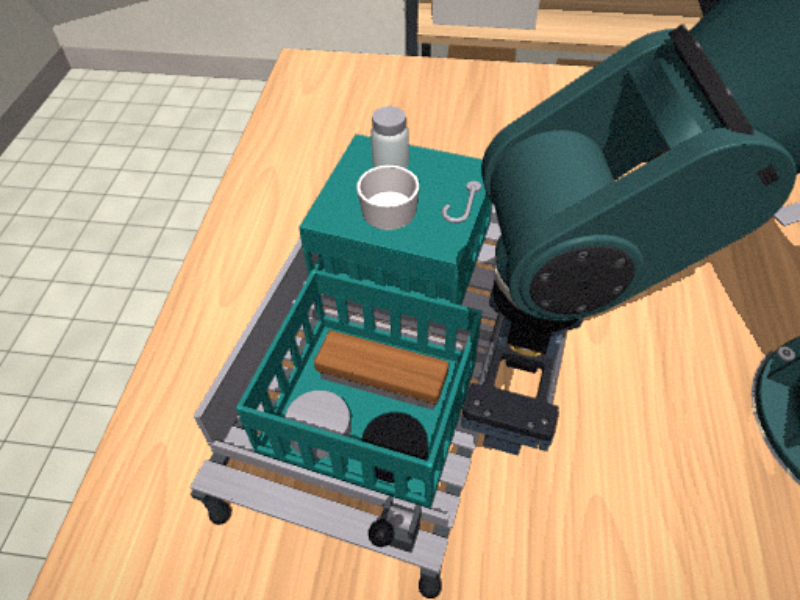

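View pics/top_b.png

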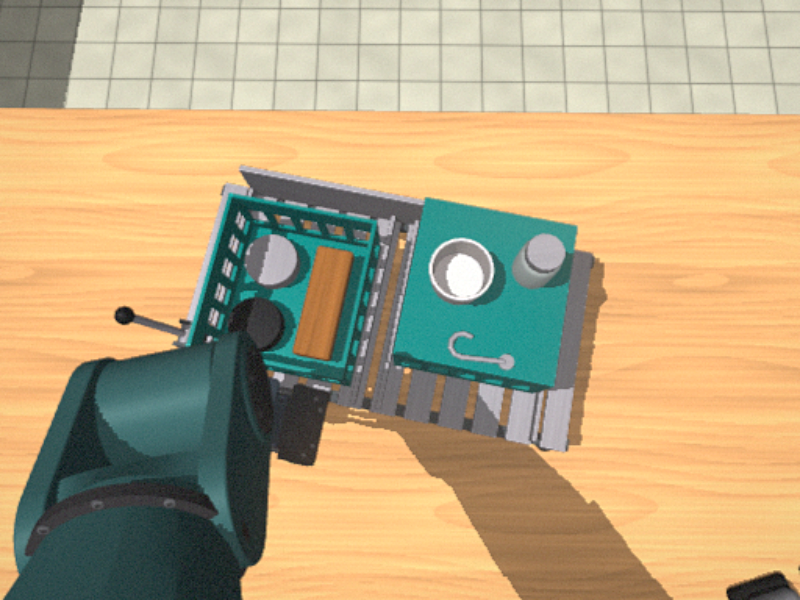

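Both fingers are in front of the crate, with about 38 mm of gap. Now I push along the rack's x axis.

Request:
arm_command:
  moves:
    - [[0.008,-0.0015,-0.001],[0,0,0]]
    - [[0.008,-0.0015,0],[0,0,0]]
    - [[0.008,-0.0015,0],[0,0,0]]
    - [[0.008,-0.0015,0],[0,0,0]]
    - [[0.006,-0.001,0],[0,0,0]]
    - [[0.006,-0.001,0],[0,0,0]]
    - [[0.006,-0.001,0],[0,0,0]]
    - [[0.006,-0.001,0],[0,0,0]]

```text
t: 2.32
tcp_pos: [0.5337, 0.1215, 0.1917]
ee_rot: [0.004, 0.087, 0.996, 0.002]
wrist_force: [-1.3, 0.0, 0.1]
opening: 0.091
```

Request:
arm_command:
  moves:
    - [[0.005,-0.001,0],[0,0,0]]
    - [[0.005,-0.001,0],[0,0,0]]

```text
t: 2.48
tcp_pos: [0.5448, 0.1193, 0.1916]
ee_rot: [0.003, 0.087, 0.996, 0.002]
wrist_force: [-2.3, 0.7, 1.9]
opening: 0.0913
```

Request:
arm_command:
  moves:
    - [[0.004,-0.0007,0],[0,0,0]]
    - [[0.004,-0.0007,0],[0,0,0]]

```text
t: 2.65
tcp_pos: [0.5536, 0.1177, 0.1916]
ee_rot: [0.003, 0.087, 0.996, 0.002]
wrist_force: [-24.1, 13.1, 10.4]
opening: 0.0912
```

Request:
arm_command:
  moves:
    - [[0.003,-0.0005,0],[0,0,0]]

```text
t: 2.73
tcp_pos: [0.5539, 0.1176, 0.1909]
ee_rot: [-0.001, 0.088, 0.996, 0.002]
wrist_force: [-39.6, 14.6, 20.2]
opening: 0.0911
```

Request:
arm_command:
  moves:
    - [[0.003,-0.0005,0],[0,0,0]]

```text
t: 2.82
tcp_pos: [0.5539, 0.1176, 0.1901]
ee_rot: [-0.005, 0.089, 0.996, 0.002]
wrist_force: [-26.2, 8.3, 13.6]
opening: 0.0912
```

The force jumped and the tool stopped, so the crate has reached the back stop. I'll back off along the rack's x axis and check.

Request:
arm_command:
  moves:
    - [[-0.006,0.001,0],[0,0,0]]
    - [[-0.01,0.002,0],[0,0,0]]
    - [[-0.015,0.003,0],[0,0,0]]
    - [[-0.02,0.004,0],[0,0,0]]
    - [[-0.02,0.004,0.01],[0,0,0]]
    - [[-0.01,0.002,0.025],[0,0,0]]
    - [[0,0.01,0.03],[0,0,0]]
    - [[0,0.03,0.02],[0,0,0]]
  grip: 1

```text
t: 3.48
tcp_pos: [0.4656, 0.1715, 0.2731]
ee_rot: [-0.007, 0.091, 0.996, 0.001]
wrist_force: [0.2, 0.1, 0.2]
opening: 0.0412
```

Request:
arm_command:
  moves:
    - [[-0.01,0.035,0],[0,0,0]]
    - [[-0.01,0.035,0],[0,0,0]]
    - [[0,0.035,0],[0,0,0]]
    - [[0,0.035,0],[0,0,0]]
    - [[0,0.035,0],[0,0,0]]
    - [[0,0.03,0],[0,0,0]]

```text
t: 3.98
tcp_pos: [0.4449, 0.3858, 0.2821]
ee_rot: [0.001, 0.092, 0.996, 0.006]
wrist_force: [1.7, 0.3, -0.3]
opening: 0.0017
```

Run:
```python
from h import *
for n in('side','top'):cv2.imwrite(f'pics/{n}_c.png',cv2.convertScaleAbs(cv2.resize(snapshot(n)[:,:,::-1],(800,600)),alpha=1.5))
s=robot.read_state();print(s['tcp_pos'],s['ee_rot'],s['wrist_force'],s['opening'])
```

```text
[0.44509056 0.38711388 0.28196244] [0.00113806 0.09076939 0.99585255 0.00610989] [-0.27719165 -0.91758641 -0.13139709] 0.00043552116187892093
```

View pics/side_c.png

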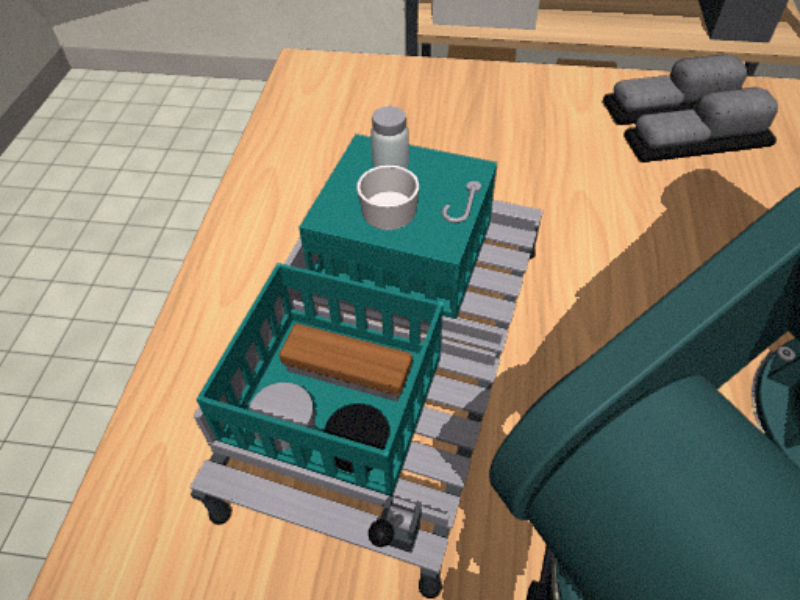

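View pics/top_c.png

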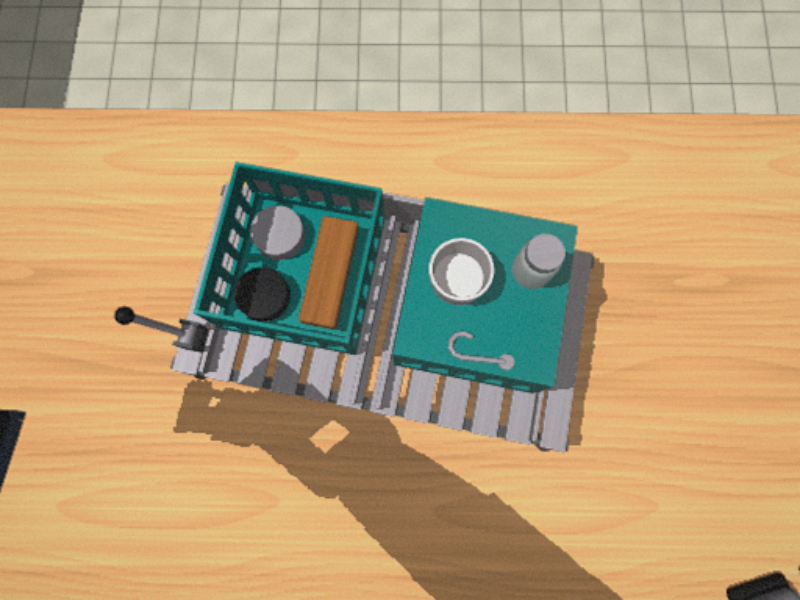

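The crate's rim now lies in line with the lidded crate's edges in the top view: the back at (382,188) and the front at (352,350). Finger geometry puts its front face at x ≈ -101 mm. The lever is still open, with the ball at (124,316). Next I take the closed fingertips to the ball's left side.

Request:
arm_command:
  moves:
    - [[0.034,-0.01,0],[0,0,0]]
    - [[0.034,-0.015,0],[0,0,0]]
    - [[0.034,-0.015,0],[0,0,0]]
    - [[0.03,-0.016,0],[0,0,0]]
    - [[0.004,-0.002,-0.02],[0,0,0]]
    - [[0,0,-0.025],[0,0,0]]

```text
t: 4.58
tcp_pos: [0.5874, 0.3265, 0.2416]
ee_rot: [0.007, 0.088, 0.996, 0.009]
wrist_force: [-1.3, 0.3, -1.1]
opening: 0.0003
```

Run:
```python
from h import *
a,b=snapshot('side'),snapshot('top')
cv2.imwrite('pics/d.png',cv2.convertScaleAbs(np.vstack([cv2.resize(i[y:y+150,x:x+400],(800,300)) for i,x,y in((a[:,:,::-1],112,230),(b[:,:,::-1],0,150))]),alpha=1.6))
s=robot.read_state();print(s['tcp_pos'],s['ee_rot'],s['wrist_force'],s['t'])
p=np.load('rack2.npy');c,q=np.cos(p[2]),np.sin(p[2]);d=s['tcp_pos'][:2]-p[:2];print(c*d[0]+q*d[1],-q*d[0]+c*d[1])
```

```text
[0.5841507  0.32597519 0.23762522] [0.00347657 0.08722872 0.9961591  0.00679082] [-0.60109256 -0.06389211 -0.18001523] 4.6833
-0.12617185826735472 0.33175112265051293
```

View pics/d.png

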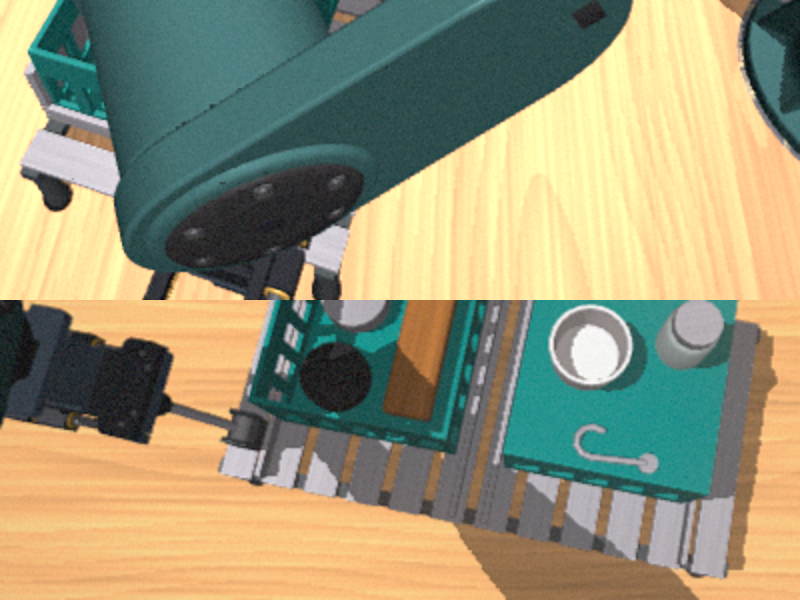

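Run:
```python
from h import *
p=np.load('rack2.npy')[:3]
for z in (.22,.24,.26,.28,.30):
    for y in(.332-.0135,.332-.03,.332-.089):
        print(z,y,[(proj('top',rack2w(p,[x,y,z]))[0]/1.5625*2-[0,0]).round(0).tolist() for x in(-.142,-.11)])
```

```text
0.22 0.3185 [[121.0, 418.0], [132.0, 384.0]]
0.22 0.30200000000000005 [[139.0, 422.0], [149.0, 388.0]]
0.22 0.24300000000000002 [[201.0, 435.0], [211.0, 400.0]]
0.24 0.3185 [[109.0, 414.0], [120.0, 379.0]]
0.24 0.30200000000000005 [[127.0, 418.0], [138.0, 383.0]]
0.24 0.24300000000000002 [[192.0, 431.0], [202.0, 396.0]]
0.26 0.3185 [[96.0, 410.0], [108.0, 374.0]]
0.26 0.30200000000000005 [[115.0, 414.0], [126.0, 378.0]]
0.26 0.24300000000000002 [[182.0, 427.0], [193.0, 391.0]]
0.28 0.3185 [[83.0, 406.0], [95.0, 369.0]]
0.28 0.30200000000000005 [[102.0, 409.0], [114.0, 372.0]]
0.28 0.24300000000000002 [[171.0, 423.0], [182.0, 386.0]]
0.3 0.3185 [[68.0, 401.0], [81.0, 363.0]]
0.3 0.30200000000000005 [[88.0, 405.0], [101.0, 366.0]]
0.3 0.24300000000000002 [[159.0, 419.0], [171.0, 381.0]]
```

The block above the ball is the gripper body, at z ≈ 0.30; its projection matches. It clears the ball at its highest by more than 35 mm. I'll descend beside the ball and push along the rack's -y.

Request:
arm_command:
  moves:
    - [[-0.002,0.002,-0.015],[0,0,0]]
    - [[0,0,-0.011],[0,0,0]]
    - [[-0.001,-0.006,0],[0,0,0]]
    - [[-0.001,-0.006,0],[0,0,0]]
    - [[-0.001,-0.006,0],[0,0,0]]

```text
t: 5.1
tcp_pos: [0.5783, 0.3092, 0.2147]
ee_rot: [0.004, 0.086, 0.996, 0.007]
wrist_force: [0.2, 0.2, 0.6]
opening: 0.0006
```

Request:
arm_command:
  moves:
    - [[-0.0015,-0.008,0],[0,0,0]]
    - [[-0.0015,-0.008,0],[0,0,0]]

```text
t: 5.27
tcp_pos: [0.5765, 0.2937, 0.2183]
ee_rot: [0.007, 0.086, 0.996, 0.009]
wrist_force: [-0.1, 4.2, 4.5]
opening: 0.0001
```

Request:
arm_command:
  moves:
    - [[-0.0015,-0.008,-0.002],[0,0,0]]
    - [[-0.0015,-0.008,-0.001],[0,0,0]]
    - [[-0.0015,-0.008,-0.001],[0,0,0]]
    - [[-0.0015,-0.008,-0.001],[0,0,0]]

```text
t: 5.6
tcp_pos: [0.5713, 0.2592, 0.2173]
ee_rot: [0.01, 0.086, 0.996, 0.011]
wrist_force: [0.3, 0.7, -0.1]
opening: 0.0007
```

Request:
arm_command:
  moves:
    - [[-0.0015,-0.008,-0.001],[0,0,0]]
    - [[-0.001,-0.006,0],[0,0,0]]

```text
t: 5.77
tcp_pos: [0.5679, 0.2426, 0.2157]
ee_rot: [0.009, 0.086, 0.996, 0.011]
wrist_force: [0.4, -0.7, 0.4]
opening: 0.0002
```

The force has dropped to zero past the centre, so the lever has probably snapped over. I'll retreat along +y, lift and look.

Request:
arm_command:
  moves:
    - [[0.002,0.02,0],[0,0,0]]
    - [[0.002,0.03,0],[0,0,0]]
    - [[0.002,0.03,0.02],[0,0,0]]
    - [[-0.02,0.03,0.02],[0,0,0]]
    - [[-0.02,0.03,0.02],[0,0,0]]
    - [[-0.03,0.025,0],[0,0,0]]
    - [[-0.03,0.025,0],[0,0,0]]
    - [[-0.03,0.025,0],[0,0,0]]

```text
t: 6.43
tcp_pos: [0.442, 0.455, 0.2758]
ee_rot: [0.007, 0.092, 0.996, 0.009]
wrist_force: [0.8, 0.1, -0.5]
opening: 0.0004
```

Request:
arm_command:
  moves:
    - [[-0.02,0.035,0],[0,0,0]]
    - [[-0.02,0.035,0],[0,0,0]]
    - [[-0.02,0.03,0],[0,0,0]]
    - [[0,0,0],[0,0,0]]

```text
t: 6.77
tcp_pos: [0.3739, 0.5599, 0.2757]
ee_rot: [0.007, 0.091, 0.996, 0.008]
wrist_force: [0.7, 0.0, -0.1]
opening: 0.0004
```

Run:
```python
from h import *
for n in('side','top'):cv2.imwrite(f'pics/{n}_e.png',cv2.convertScaleAbs(cv2.resize(snapshot(n)[:,:,::-1],(800,600)),alpha=1.5))
s=robot.read_state();print(s['tcp_pos'],s['wrist_force'],s['t'],abs(s['qd']).max())
```

```text
[0.37605355 0.55672089 0.27536109] [-0.07102219 -0.01727415  0.28927278] 6.8667 0.04012181911025702
```

View pics/side_e.png

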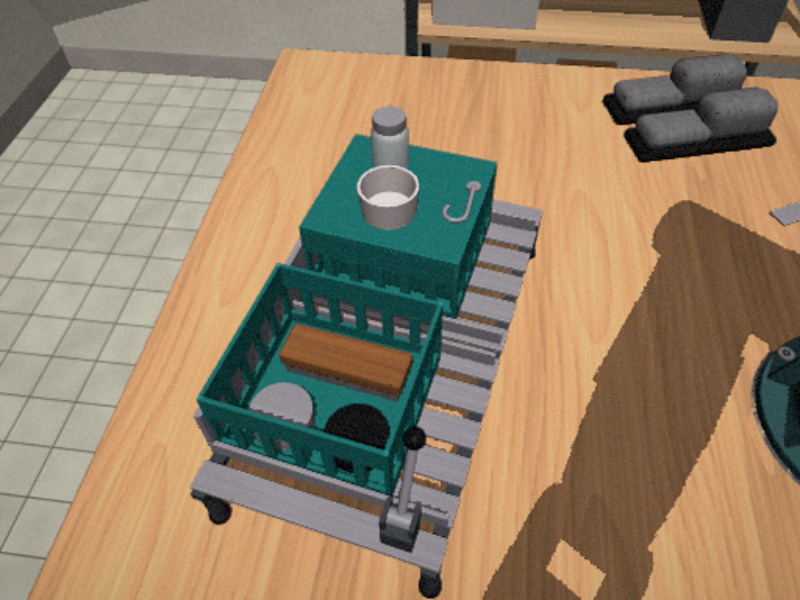

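View pics/top_e.png

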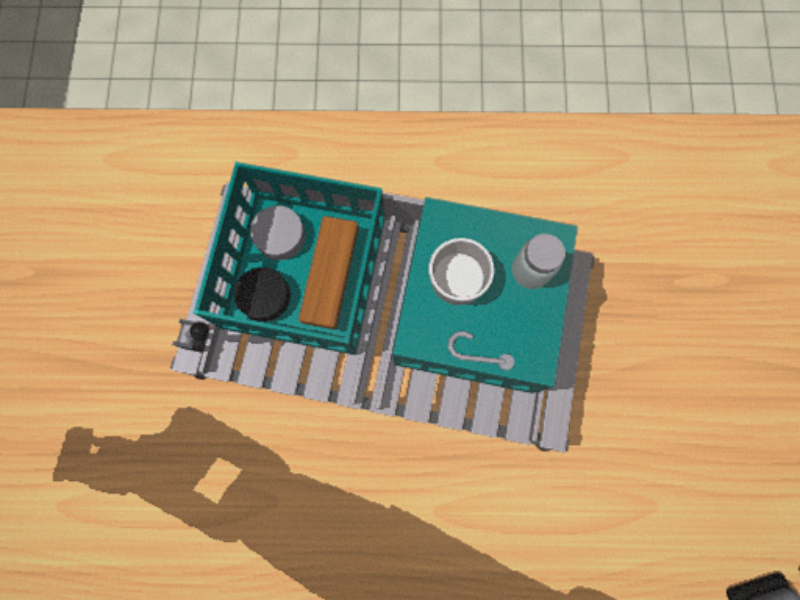

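Run:
```python
from h import *
p=np.load('rack2.npy')[:3];c,s=np.cos(p[2]),np.sin(p[2])
def R(x):d=x[:2]-p[:2];return (np.array([c*d[0]+s*d[1],-s*d[0]+c*d[1],x[2]])*1000).round(1)
for k,a,b in(('ball',(414,439),(200,333)),('cbl',(200,401),(236,163)),('cbr',(278,263),(382,188)),('cfr',(442,304),(353,351))):
    x,r=tri(a,b);print(k,R(x),r.round(1))
```

```text
ball [-122.2  201.4  209.1] [ 1.1  0.3  0.2 -1.5]
cbl [ 96.6 220.4 195.3] [-1.  -0.4 -0.1  1.4]
cbr [100.   30.8 196.8] [-0.6 -0.3 -0.   0.7]
cfr [-101.7   23.8  186.5] [ 3.6  1.   0.5 -4. ]
```

The ball is now at y ≈ 201 mm in the rack's frame, a lever angle of about +0.48 rad. The crate's back is at x ≈ 97–100 mm, and everything on the lidded crate looks unmoved. I'm handing the job in.

```bash
python3 -c "
from plant import ticket
print(ticket.sign_off())"
```

```text
the job is handed in; nothing more can be done
None
```

I pushed the open crate home with two open fingertips on its top front band until the force jumped at the back stop. Then, with the fingers closed, I pushed the lever ball past centre, and it snapped across the crate's front. I backed the arm well clear and handed in after about 7 s of the 40 s allowed; no verdict is reported.

**Last checks, in the rack's frame:**
- **Crate:** its back edge is at x ≈ 97–100 mm (home is 100) and its front edge at x ≈ -102 mm (home is -100).
- **Lever:** the ball is at y ≈ 201 mm, an angle of about +0.48 rad (must be above 0.42, stop at 0.5).
- **Lidded crate, jar, ramekin and hook:** they look unmoved in the pictures.
- **Robot:** the wrist force is near zero.

**Disagreements and doubts:**
- **Rack position:** my first rack fit, taken from the lidded crate, disagreed by about 8–10 mm with the rack's own edges and the ball. I used the edges and the ball instead; the force stop and the final ball position agreed with that choice.
- **Corner height:** the crate's front-right corner came out at 187 mm high instead of 200, and one pixel reading of the front-left corner was wrong at first and corrected. I put both down to poor corner picking.
- **Push force:** it peaked at about 40 N in x (about 47 N in total) at the wrist, through the fingertips, when the crate met the stop. The wrist limit is 120 N.

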